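# Put the sanding block away in its clamshell case

### The arm

A 7-joint arm with a two-finger parallel gripper is mounted at the origin on the work surface. World frame = base frame: x ahead of the robot, y to its left, z up, the work surface at z = 0. Lengths are in m, angles in rad, forces in N, time in s.
With the tool pointing down it reaches from about 0.425 to 0.875 m from the base axis. Payload 4.7 kg.
Tool frame: the origin (TCP) lies on the centre line of the jaws, within the pads' length; the fingertips stand ahead of it and the grasp point (between the pads) lies 2 mm behind it (nose_length is the z of the fingertips in the tool frame, in m); z points along the fingers, y is the line along which they close (so a half turn about z gives the same grasp; the last joint's range is limited). The gripper opens to 87 mm and grips with 3 to 60 N. Pads are 19 mm wide; open, the fingers measure 117 mm over their backs; the gripper's body (75 mm by 190 mm) begins 51 mm behind the grasp point.
Start: joints at [-1.331, 0.321, -0.07, 1.45, 0.023, 1.371, -0.057], TCP at [0.146, 0.634, 0.24] pointing down, gripper open.
Joint ranges: [-2.86, 2.86], [-0.3, 2.09], [-1.38, 1.24], [0.06, 2.45], [-1.56, 4.7], [0.09, 2.05], [-2.69, 2.69]. Speed limits (rad/s): [2.57, 2.57, 3.14, 3.14, 3.14, 3.14, 3.14].

### API

Orientations are given as a rotation vector (axis times angle).
In Python, from bench import * gives the robot as it stands.
- The arm moves only by the tool send_rows, never from a script. Its arguments are lists of equal length, an entry for each row: "xyz": the shift along the tool's x, y, z in mm, a list of three; "dr": the turn, a rotation vector about the tool's x, y, z in rad, a list of three. A call has exactly 10 rows; each row is the pose to reach, as a shift and turn from the pose commanded when the call began, along the tool's axes at that moment; what a row does not reach only later rows make up. A row lasts 1/12 s, in which the tool goes at most 41.7 mm and 7.16 degrees, less where a joint would pass 70% of its speed; a pose out of reach is approached as far as the arm can. A call with a gripper value outside its range is refused whole. "jaw" is the finger opening in mm, from 0 to 87, set as the call begins (left out, the last holds). The fingers move at their own pace and stop on an object; "grip_force" is the grip in N (left out, the last holds). Time passes only in rows, so rows that repeat a pose let the fingers close, or fill a call up. It gives the time, the measured TCP pose, the force, the opening and the grip force at its end, in the units of the state.
- get_state(): the state, without advancing time (a new reading comes with each control period).
- get_image(name): name is "side" or "top" or "wrist"; returns the picture (420x560x3 uint8, red, green, blue); there is no depth.
- calibration(name): a dict with "vfov" (degrees; the focal length in pixels is half the picture's height over the tangent of half this angle, whatever the lens; pixels are square), "cx", "cy" (the principal point, pixels), "k1" (the pictures are not rectified: a ray, as slopes to the right and down, at radius r is drawn at 1 + k1 r^2 times it, then the intrinsics apply), "rvec" (rotation vector, rad) and "tvec" (3), from world to camera coordinates, as OpenCV has them; the wrist camera has in their place "hand_eye" (4x4, takes a point from camera to tool coordinates, whose origin is the TCP and whose axes are the flange's). Camera axes: x right, y down, z forward; pixel columns grow to the right and rows downward; lengths in m; the calibration is good to about 2 mm. A picture is of the moment at which its call begins: read the wrist's pose just before it. calibration takes no time and is no camera call.
- close_job(): hands the job in; it is judged then, once.
The state is a dict: "time": time; "joint_positions": joint angles; "qd": joint speeds; "joint_torque": joint torques, N m; "position": TCP position; "tool_rot": TCP orientation; "ft_force": force on the tool from outside, world axes, zero at the start; "torque": the same for the moment, N m; "grip_width": opening from 0.0 (shut) to 1.0 (fully open); "grip_force": force on a finger pad.
Only numpy, scipy, OpenCV 4.12 (cv2) and the standard library are available. Lean on these libraries where they do the work, as an engineer would, in place of code of your own. Each camera call takes 0.05 s, during which the arm holds its last target. There are 200 camera calls.

### The job

First lower the yellow sanding block gently, without dropping it, flat and centred onto the pile of boards in the open case, its long side along the hinge, and let go. Then lift the red lid until it leans back no more than half-way from upright to flat, let go so that it stands by itself, and only then take it again, swing it over and press it down through its catches until the two halves meet edge to edge all round. Leave the other things on the bench where they are.

Things in the scene. Friction and masses are not known exactly. Their poses are not given: they have to be found in the camera images.
- block_center (a point): the yellow sanding block: flat pad 100 x 60 mm, 14 mm thick, with an upright grip ridge along the middle of its top, 76 mm long, 16 mm thick, 26 mm high (40 mm high in all; 150 to 290 g). The point is at the pad's centre, 20 mm above its underside; x along the pad's long side and the ridge, z up
- block: the same yellow block; origin at the centre of its underside, axes as for its centre
- case: the case's black bottom half, fixed to the bench; origin under its centre at bench height. x points from its front to its hinge side (the lid opens towards +x), y along the hinge, z up. 130 mm (x) by 240 mm (y), walls 8 mm thick, rim 50 mm above the bench; two partitions 35 mm high at y = +-72 mm
- well (a point): centre of the case's inner floor, 5 mm above the bench, axes as the case. Centred on it between the partitions lies a fixed pile of boards, 72 mm (x) by 114 mm (y); the number of boards differs each time: its top is 11 to 33 mm above the bench and is not reported, it has to be felt or seen
- lid_hinge (a point): middle of the hinge axis, 65 mm from the case's centre towards +x, at rim height (50 mm above the bench). Carried by the lid: y along the hinge; x and z turn with the lid and agree with the case's axes when it is shut
- lid_rim (a point): middle of the edge of the red lid's front wall, 125 mm from the hinge axis, level with it; axes as lid_hinge. Lid: shell 130 mm by 240 mm (along hinge), 40 mm deep; front wall 10 mm thick, its inner side 35 mm high. Shut, the edge faces down; wide open, it faces up and the wall can be pinched from above, one finger in the hollow. Small teeth stand out 11 mm at 85 mm either side
- lid_top (a point): point on the outer face of the lid's top panel, 15 mm in from the front edge and 115 mm from the hinge, 40 mm above the rim: the place to press when nearly shut; z is the panel's outward direction
- lid (a joint): lid angle: 0 shut, edge to edge; 1.57 upright; about 3.1 lying wide open behind the case, its outer face about 10 mm above the bench. The stiff hinge (0.32 N m friction, lid 0.3 kg) keeps the lid at any angle. Over about the last 12 mm at the front edge two sprung catches resist; it takes some 12 to 20 N there to push through, then they hold it shut
- spare_center (a point): a blue sanding block, the same as the yellow one but not wanted; point at its centre
- tape_mid (a point): roll of masking tape lying flat, 100 mm across, 48 mm high; point at its centre
- tin_mid (a point): paint tin, 100 mm across, 120 mm high; point at its centre
- spray_mid (a point): spray bottle, 60 mm across, 180 mm high; point at its centre
- jar_mid (a point): glass jar, 70 mm across, 80 mm high; point at its centre
- driver_mid (a point): screwdriver with an orange handle, lying; point about on its middle
- spanner_mid (a point): steel spanner, lying; point about on its middle
There are look-alikes about, which are no part of the job. There is more than one size of the block; the job needs the largest.

How it is judged:
By the outcome, as a careful person would: the job done as asked, in the order asked, and still so for the second after the job is handed in, with the robot touching nothing.
It also fails if it takes over 72 s, if anything falls off the work surface, if the arm or the gripper's body presses on something with over 40 N, if the wrist force passes 120 N, or if a joint passes its speed limit or range.

## Working session

There is one attempt and no reset: what is moved stays moved. The work goes in short steps, Python scripts to look and compute and a tool call to move; the robot and the scene stay as the last step left them, time stands still between calls to the robot, and variables do not carry over. Pictures are saved under pics/ and viewed, at most 10 in all, crops included, and the job is handed in when it is done.

Besides the shell and the picture viewer there is one more tool, called after "Emit:" by a JSON object that holds its "method" and its "body", one argument or row to a line. send_rows: Moves the arm, as the interface text tells. Its arguments: {"type":"object","properties":{"xyz":{"type":"array"},"dr":{"type":"array"},"jaw":{"type":"number"},"grip_force":{"type":"number"}},"required":["xyz","dr"]}

```bash
mkdir -p pics; ls; python3 - <<'E'
from bench import *
import cv2,numpy as np
s=get_state();print(s)
for n in ("side","top","wrist"):
    im=get_image(n);cv2.imwrite(f"pics/{n}0.png",im[:,:,::-1]);print(n,calibration(n))
E
```

```text
pics
{'time': 0.0, 'joint_positions': array([-1.33090214,  0.32180705, -0.07008642,  1.45166031,  0.02262023,
        1.37078854, -0.05690267]), 'qd': array([ 0.00013594, -0.00066308, -0.00055588, -0.00066646, -0.00065208,
       -0.00036009,  0.00141844]), 'joint_torque': array([-5.38827971e-04, -4.91289425e+01, -4.04417356e-01, -3.12528098e+01,
       -6.39041117e-02,  4.39449248e-02,  1.57322074e-04]), 'position': array([0.1454603 , 0.63298955, 0.23847923]), 'tool_rot': array([-3.53861035e-01, -3.12150311e+00,  2.94332945e-03]), 'ft_force': array([ 1.07688497,  0.22447695, -0.1175917 ]), 'torque': array([ 0.00409398,  0.01751684, -0.01593237]), 'grip_force': 0.0, 'grip_width': 1.0021356048074095}
side {'vfov': 56.09926756141832, 'cx': 277.8877733467604, 'cy': 216.2582607916916, 'k1': -0.017223293284312064, 'rvec': array([ 2.12025891, -0.75302775,  0.34476478]), 'tvec': array([-0.39422797,  0.25027073,  0.8665588 ])}
top {'vfov': 51.059227783120264, 'cx': 275.54369801597505, 'cy': 210.4822389154433, 'k1': -0.048388167523288936, 'rvec': array([ 2.1527246 , -2.20211604,  0.0931991 ]), 'tvec': array([-0.00811765,  0.4957139 ,  1.17259596])}
wrist {'vfov': 69.02816557621205, 'cx': 275.5004855402962, 'cy': 208.96010456310307, 'k1': 0.016807270342327603, 'hand_eye': array([[-5.62687651e-04, -9.62019779e-01, -2.72979173e-01,
         7.43020700e-02],
       [ 9.99999651e-01, -7.09935958e-04,  4.40637933e-04,
        -2.73739856e-04],
       [-6.17700137e-04, -2.72978830e-01,  9.62019842e-01,
        -1.45725764e-01],
       [ 0.00000000e+00,  0.00000000e+00,  0.00000000e+00,
         1.00000000e+00]])}
```

View pics/top0.png

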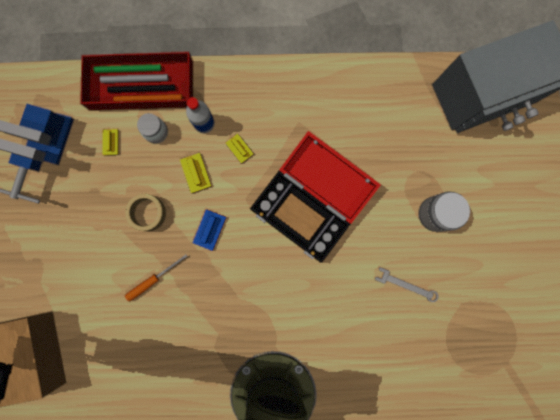

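View pics/side0.png

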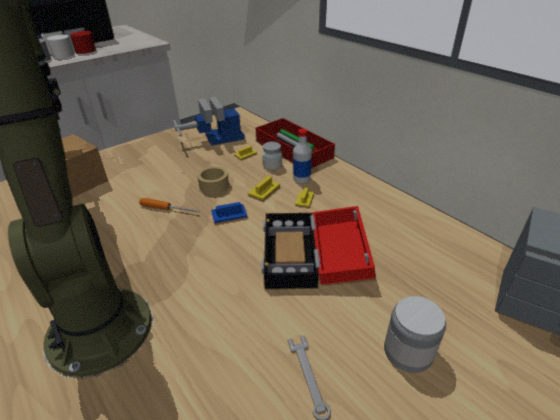

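Top view: the yellow blocks are at (110,141) small, (196,172) largest and (239,148) small, and the blue spare is at (209,229). The case's black half is at (300,217), with the red lid lying open at (330,175). I choose (196,172) and will measure it along with the case.

```bash
cat > h.py <<'E'
from bench import *
import cv2,numpy as np
from scipy.spatial.transform import Rotation as R
def K(c): 
    f=210/np.tan(np.radians(c["vfov"])/2); return f,c["cx"],c["cy"],c["k1"]
def pose(n,s=None):
    c=calibration(n)
    if n=="wrist":
        s=s or get_state(); T=np.eye(4);T[:3,:3]=R.from_rotvec(s["tool_rot"]).as_matrix();T[:3,3]=s["position"]
        T=T@c["hand_eye"]; return T[:3,:3],T[:3,3]
    Rm=R.from_rotvec(c["rvec"]).as_matrix(); return Rm.T,-Rm.T@c["tvec"]
def rays(n,px,s=None):
    f,cx,cy,k=K(calibration(n)); px=np.atleast_2d(np.array(px,float))
    d=(px-[cx,cy])/f; u=d.copy()
    for _ in range(20): u=d/(1+k*(u**2).sum(1,keepdims=True))
    Rw,o=pose(n,s); v=np.c_[u,np.ones(len(u))]@Rw.T
    return o,v
def onz(n,px,z,s=None):
    o,v=rays(n,px,s); return o+v*((z-o[2])/v[:,2])[:,None]
def proj(n,P,s=None):
    f,cx,cy,k=K(calibration(n)); Rw,o=pose(n,s); p=(np.atleast_2d(P)-o)@Rw
    u=p[:,:2]/p[:,2:]; return u*(1+k*(u**2).sum(1,keepdims=True))*f+[cx,cy]
def snap(n,name=None):
    s=get_state(); im=get_image(n)
    if name: cv2.imwrite(f"pics/{name}.png",im[:,:,::-1])
    return im,s
def mask(im,lo,hi): return cv2.inRange(cv2.cvtColor(im,cv2.COLOR_RGB2HSV),np.array(lo),np.array(hi))
YEL=((22,120,70),(34,255,255)); 
E
python3 - <<'E'
from h import *
for n in("top","side"): print(n,pose(n)[1],proj(n,[[0,0,0],[.146,.634,.24]]))
im=cv2.imread("pics/top0.png")[:,:,::-1]
m=mask(im,*YEL)
for c in cv2.findContours(m,0,2)[0]:
    if cv2.contourArea(c)>60:
        r=cv2.minAreaRect(c); b=onz("top",cv2.boxPoints(r),.014); print(r[0],cv2.contourArea(c),b[:,:2].mean(0).round(3),np.linalg.norm(b-np.roll(b,1,0),axis=1).round(3), (b[1]-b[0])[:2].round(3),(b[2]-b[1])[:2].round(3))
# case corners rough
print(onz("top",[[251,207],[281,170],[348,222],[322,261]],.05))
im=cv2.imread("pics/wrist0.png"); t=cv2.imread("pics/top0.png")
a=cv2.resize(t[120:270,80:400],None,fx=2,fy=2,interpolation=2); 
cv2.imwrite("pics/crop.png",np.vstack([a[:, :560],im])[:600] if 0 else a)
E
```

```text
top [ 0.39326328 -0.01833977  1.21069694] [[272.52614699 394.75257605]
 [-15.97167498 365.88163059]]
side [-0.01330003 -0.67150228  0.71964095] [[ 99.48163736 329.51717944]
 [ 53.84243814 119.44524308]]
(194.93063354492188, 172.46632385253906) 780.0 [0.607 0.201] [0.103 0.063 0.103 0.063] [ 0.02 -0.06] [-0.098 -0.032]
(239.0423126220703, 147.91156005859375) 431.0 [0.672 0.078] [0.077 0.048 0.077 0.048] [ 0.029 -0.038] [-0.062 -0.045]
(109.5, 141.5) 419.5 [0.7  0.44] [0.077 0.048 0.077 0.048] [-0.001 -0.048] [-0.077 -0.001]
[[ 0.50367801  0.04552692  0.05      ]
 [ 0.60112912 -0.03636505  0.05      ]
 [ 0.45798611 -0.2103603   0.05      ]
 [ 0.35702468 -0.13830205  0.05      ]]
```

View pics/crop.png

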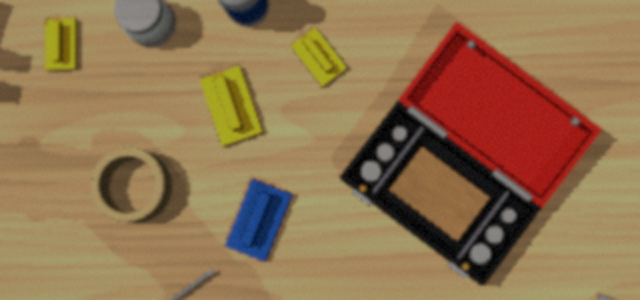

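The crop confirms it: the largest yellow block is at top (196,172), measuring 103 x 63 mm. Next I check clearance from the spray bottle and refine the case.

```bash
python3 - <<'E'
from h import *
import bench
print([x for x in dir(bench) if not x.startswith('_')], getattr(bench,'nose_length',None))
print("spray side base",onz("side",[[302,180]],0.0),"top cap",onz("top",[[193,103]],.18),"jar",onz("top",[[150,123]],.08))
print("tin",onz("top",[[451,211]],.12))
im=cv2.imread("pics/top0.png")[:,:,::-1]
hsv=cv2.cvtColor(im,cv2.COLOR_RGB2HSV); print(hsv[215,300],hsv[172,196],hsv[180,330],hsv[222,275])
m=np.zeros(im.shape[:2],np.uint8); roi=(slice(180,250),slice(262,340)); m[roi]=mask(im,(8,60,90),(22,255,255))[roi]
for c in cv2.findContours(m,0,2)[0]:
    if cv2.contourArea(c)>200:
        r=cv2.minAreaRect(c)
        for z in(.011,.022,.033):
            b=onz("top",cv2.boxPoints(r),z); print(r,z,b[:,:2].mean(0).round(4),np.linalg.norm(b-np.roll(b,1,0),axis=1).round(4),np.degrees(np.arctan2(*(b[1]-b[0])[1::-1])),np.degrees(np.arctan2(*(b[2]-b[1])[1::-1])))
E
```

```text
['MotionError', 'calibration', 'close_job', 'get_image', 'get_state', 'nose_length'] 0.017
spray side base [[0.74568311 0.17171963 0.        ]] top cap [[0.74677698 0.17418614 0.18      ]] jar [[0.72987673 0.3071276  0.08      ]]
tin [[ 0.47561755 -0.4591798   0.12      ]]
[ 15 140 149] [ 26 221 142] [  1 217 167] [ 72 182   7]
((299.2200012207031, 216.54000854492188), (42.599998474121094, 27.399999618530273), 36.869895935058594) 0.011 [ 0.4783 -0.0837] [0.1162 0.0754 0.1167 0.0751] -38.07943470656329 -128.41443177560777
((299.2200012207031, 216.54000854492188), (42.599998474121094, 27.399999618530273), 36.869895935058594) 0.022 [ 0.4775 -0.0831] [0.1151 0.0747 0.1156 0.0744] -38.07943470656329 -128.4144317756078
((299.2200012207031, 216.54000854492188), (42.599998474121094, 27.399999618530273), 36.869895935058594) 0.033 [ 0.4768 -0.0825] [0.114  0.074  0.1145 0.0737] -38.0794347065633 -128.4144317756078
```

Emit:
{"method": "send_rows", "body": {
  "xyz": [
    [-34, -20, 0],
    [-68, -40, 0],
    [-102, -60, 0],
    [-136, -80, 0],
    [-170, -100, 0],
    [-204, -120, 0],
    [-238, -140, 0],
    [-272, -160, 0],
    [-306, -180, 0],
    [-340, -200, 0]
  ],
  "dr": [
    [0, 0, 0.11],
    [0, 0, 0.22],
    [0, 0, 0.33],
    [0, 0, 0.44],
    [0, 0, 0.55],
    [0, 0, 0.66],
    [0, 0, 0.77],
    [0, 0, 0.88],
    [0, 0, 0.99],
    [0, 0, 1.1]
  ],
  "jaw": 50,
  "grip_force": 25
}}

```text
time: 0.98
position: [0.4331, 0.3608, 0.2395]
tool_rot: [-1.94, -2.471, -0.0]
ft_force: [1.4, 1.0, 0.4]
grip_width: 0.58
grip_force: 0.0
```

```bash
cat >> h.py <<'E'
def plan(P,psi=None,Rt=None):
    "shift (tool mm) and turn (tool rotvec) to the TCP goal; psi: azimuth (deg) of tool y, tool down"
    s=get_state(); R0=R.from_rotvec(s["tool_rot"])
    if Rt is None:
        a=np.radians(psi); y=np.array([np.cos(a),np.sin(a),0]); z=np.array([0,0,-1.]); Rt=R.from_matrix(np.c_[np.cross(y,z),y,z])
    print("t",round(s["time"],2),"pos",s["position"].round(4),"F",s["ft_force"].round(1),"jaw",round(s["grip_width"]*87,1),"gf",round(s["grip_force"],1),"q",s["joint_positions"].round(2))
    print("shift",(R0.inv().apply(P-s["position"])*1000).round(1),"dr",(R0.inv()*Rt).as_rotvec().round(3))
E
python3 - <<'E'
from h import *
plan(np.array([.59,.195,.22]),-72)
E
```

```text
t 0.98 pos [0.4331 0.3608 0.2395] F [1.4 1.  0.4] jaw 50.5 gf 0.0 q [-0.99  0.14  0.27  1.68 -0.04  1.33 -0.47]
shift [-198.3  113.    19.5] dr [-0.    -0.     1.496]
```

Emit:
{"method": "send_rows", "body": {
  "xyz": [
    [-24, 14, 2],
    [-48, 28, 4],
    [-72, 42, 6],
    [-96, 56, 8],
    [-120, 70, 10],
    [-144, 84, 12],
    [-168, 98, 14],
    [-192, 112, 16],
    [-198, 113, 18],
    [-198, 113, 20]
  ],
  "dr": [
    [0, 0, 0.12],
    [0, 0, 0.24],
    [0, 0, 0.36],
    [0, 0, 0.48],
    [0, 0, 0.6],
    [0, 0, 0.72],
    [0, 0, 0.84],
    [0, 0, 0.96],
    [0, 0, 1.08],
    [0, 0, 1.2]
  ]
}}

```text
time: 1.82
position: [0.5913, 0.1938, 0.2191]
tool_rot: [2.997, 0.934, -0.0]
ft_force: [-0.3, 0.1, -1.1]
grip_width: 0.572
grip_force: 0.0
```

```bash
cat > blk.py <<'E'
from h import *
import sys
im,s=snap("wrist","w_"+sys.argv[1]); m=mask(im,*YEL)
c=max(cv2.findContours(m,0,2)[0],key=cv2.contourArea); r=cv2.minAreaRect(c)
b=onz("wrist",cv2.boxPoints(r),.014,s); print(r,b[:,:2].mean(0).round(4),np.linalg.norm(b-np.roll(b,1,0),axis=1).round(4),[np.degrees(np.arctan2(v[1],v[0])).round(1) for v in (b[1]-b[0],b[2]-b[1])])
C=b[:,:2].mean(0); plan(np.r_[C,.036],-72)
E
python3 blk.py 1
```

```text
((276.74530029296875, 172.14149475097656), (53.158531188964844, 86.67449951171875), 15.945395469665527) [0.6067 0.2022] [0.0639 0.1    0.0591 0.1013] [np.float64(17.5), np.float64(-70.8)]
t 1.87 pos [0.5903 0.1956 0.2186] F [-0.2  0.3 -0.1] jaw 49.9 gf 0.0 q [-0.8   0.29  0.54  1.57 -0.15  1.32 -1.21]
shift [ 17.5   3.7 182.6] dr [0.001 0.001 0.287]
```

View pics/w_1.png

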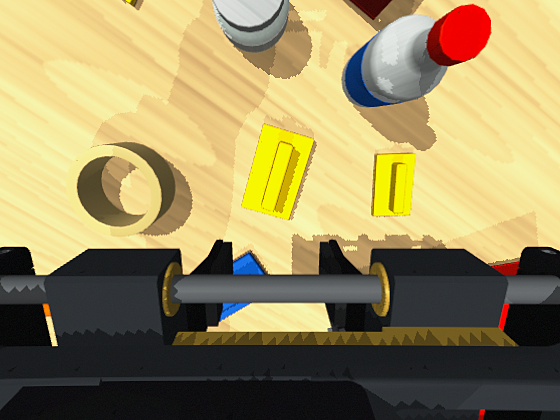

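The wrist view shows the large yellow block at (277,172), with the smaller yellow one at (393,184) and the spray bottle well to the upper right. The measured position agrees with the top view.

Emit:
{"method": "send_rows", "body": {
  "xyz": [
    [6, 1, 20],
    [12, 3, 50],
    [17, 4, 80],
    [17, 4, 105],
    [17, 4, 130],
    [17, 4, 150],
    [17, 4, 165],
    [17, 4, 175],
    [17, 4, 182],
    [17, 4, 184]
  ],
  "dr": [
    [0, 0, 0.1],
    [0, 0, 0.2],
    [0, 0, 0.28],
    [0, 0, 0.28],
    [0, 0, 0.28],
    [0, 0, 0.28],
    [0, 0, 0.28],
    [0, 0, 0.28],
    [0, 0, 0.28],
    [0, 0, 0.28]
  ]
}}

```text
time: 2.7
position: [0.6053, 0.2046, 0.0346]
tool_rot: [3.097, 0.527, -0.002]
ft_force: [-0.8, 0.6, -0.3]
grip_width: 0.573
grip_force: 0.0
```

Emit:
{"method": "send_rows", "body": {
  "xyz": [
    [0, 0, 0],
    [0, 0, 0],
    [0, 0, 0],
    [0, 0, 0],
    [0, 0, 0],
    [0, 0, 0],
    [0, 0, 0],
    [0, 0, 0],
    [0, 0, -4],
    [0, 0, -10]
  ],
  "dr": [
    [0, 0, 0],
    [0, 0, 0],
    [0, 0, 0],
    [0, 0, 0],
    [0, 0, 0],
    [0, 0, 0],
    [0, 0, 0],
    [0, 0, 0],
    [0, 0, 0],
    [0, 0, 0]
  ],
  "jaw": 5,
  "grip_force": 30
}}

```text
time: 3.53
position: [0.6049, 0.2042, 0.0447]
tool_rot: [3.097, 0.525, -0.004]
ft_force: [-0.3, -0.4, -2.5]
grip_width: 0.182
grip_force: 30.0
```

```bash
python3 - <<'E'
from h import *
plan(np.array([.477,-.083,.16]),-38.3)
E
```

```text
t 3.53 pos [0.6049 0.2042 0.0447] F [-0.3 -0.4 -2.5] jaw 15.8 gf 30.0 q [-0.78  0.5   0.53  1.7  -0.28  1.03 -1.39]
shift [-215.7  229.  -114.8] dr [-0.001  0.002 -0.566]
```

Emit:
{"method": "send_rows", "body": {
  "xyz": [
    [0, 0, -30],
    [-8, 9, -60],
    [-30, 32, -90],
    [-62, 66, -112],
    [-96, 102, -115],
    [-130, 138, -115],
    [-164, 174, -115],
    [-192, 204, -115],
    [-210, 222, -115],
    [-216, 229, -115]
  ],
  "dr": [
    [0, 0, 0],
    [0, 0, -0.04],
    [0, 0, -0.12],
    [0, 0, -0.2],
    [0, 0, -0.28],
    [0, 0, -0.36],
    [0, 0, -0.44],
    [0, 0, -0.52],
    [0, 0, -0.55],
    [0, 0, -0.566]
  ]
}}

```text
time: 4.37
position: [0.475, -0.0871, 0.1607]
tool_rot: [-2.829, -1.365, 0.001]
ft_force: [0.5, -0.1, -2.2]
grip_width: 0.184
grip_force: 30.0
```

```bash
python3 - <<'E'
from h import *
im,s=snap("wrist","w_2")
plan(np.array([.477,-.083,.16]),-38.3)
im,s=snap("top","t_2")
v=np.hstack([cv2.resize(cv2.imread("pics/w_2.png"),(400,300)),cv2.resize(cv2.imread("pics/t_2.png")[120:270,220:420],(400,300))]); cv2.imwrite("pics/v2.png",v)
E
```

```text
t 4.42 pos [ 0.4732 -0.092   0.1607] F [-1.7 -4.4 -3. ] jaw 15.6 gf 30.0 q [-0.55  0.01  0.69  1.98 -0.    1.16 -0.53]
shift [ 9.4 -2.7  0.7] dr [-0.001  0.002 -0.009]
```

View pics/v2.png

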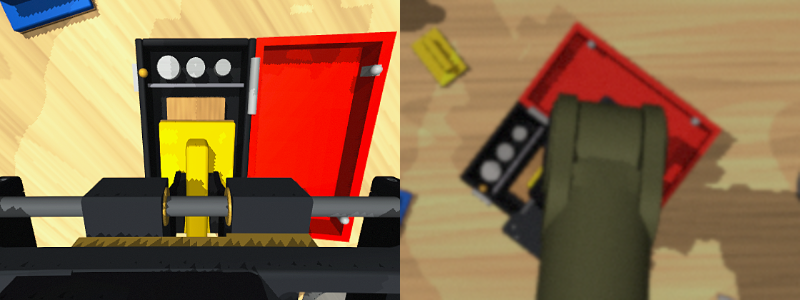

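Wrist view (scaled): the block hangs over the pile, parallel to the case. The case's far edge runs from about (137,40) to (255,38), with the lid hollow to its right. I lower a bit to settle, then measure the case corners.

Emit:
{"method": "send_rows", "body": {
  "xyz": [
    [0, 0, 5],
    [0, 0, 12],
    [0, 0, 20],
    [0, 0, 28],
    [0, 0, 34],
    [0, 0, 38],
    [0, 0, 40],
    [0, 0, 40],
    [0, 0, 40],
    [0, 0, 40]
  ],
  "dr": [
    [0, 0, 0],
    [0, 0, 0],
    [0, 0, 0],
    [0, 0, 0],
    [0, 0, 0],
    [0, 0, 0],
    [0, 0, 0],
    [0, 0, 0],
    [0, 0, 0],
    [0, 0, 0]
  ]
}}

```text
time: 5.3
position: [0.4779, -0.0831, 0.1209]
tool_rot: [2.827, 1.369, 0.001]
ft_force: [0.6, 0.0, -2.5]
grip_width: 0.184
grip_force: 30.0
```

```bash
python3 - <<'E'
from h import *
im,s=snap("wrist","w_3"); np.save("w3.npy",s,allow_pickle=True)
plan(np.array([.477,-.083,.12]),-38.3)
cv2.imwrite("pics/v3.png",cv2.resize(im[40:260,150:400,::-1],None,fx=2.4,fy=2.4,interpolation=cv2.INTER_CUBIC))
E
```

```text
t 5.35 pos [ 0.4779 -0.0831  0.1209] F [-0.3  0.  -1.9] jaw 15.6 gf 30.0 q [-0.54  0.06  0.69  2.02 -0.05  1.07 -0.5 ]
shift [-0.5 -0.7  0.9] dr [ 0.001 -0.001 -0.001]
```

View pics/v3.png

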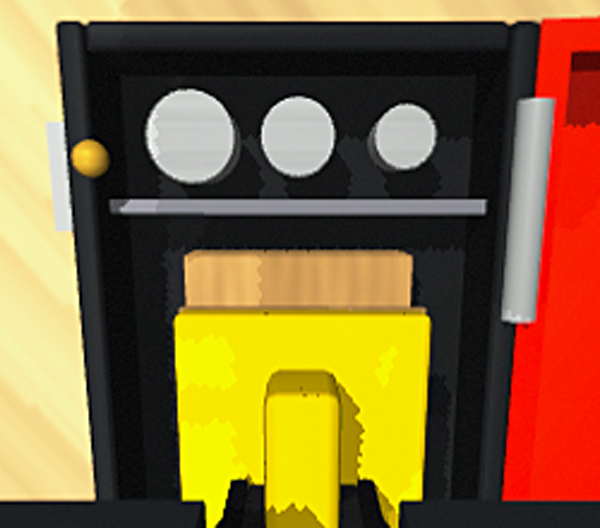

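```bash
python3 - <<'E'
from h import *
s=np.load("w3.npy",allow_pickle=True).item()
q=lambda u:np.array(u,float)/2.4+[150,40]
c=onz("wrist",q([[57,22],[540,20]]),.05,s); print("rim corners",c.round(4),np.linalg.norm(c[1]-c[0]))
p=onz("wrist",q([[110,200],[488,200],[110,212],[488,212]]),.035,s); print("part",p.round(4),np.linalg.norm(p[1]-p[0]))
C=np.array([.477,-.083]);a=np.radians(-38.3);ex=np.array([np.cos(a),np.sin(a)]);ey=np.array([-ex[1],ex[0]])
for n,w in(("corner",c),("part",p)): print(n,((w[:,:2]-C)@np.c_[ex,ey]*1000).round(1), np.degrees(np.arctan2(*(w[1]-w[0])[1::-1])))
for z in(.011,.016,.022,.028,.033):
    w=onz("wrist",q([[185,253],[412,253]]),z,s); print(z,np.linalg.norm(w[1]-w[0]),((w[:,:2]-C)@np.c_[ex,ey]*1000).round(1))
w=onz("wrist",q([[176,315],[430,315]]),s["position"][2]-.0204,s);print("blk",((w[:,:2]-C)@np.c_[ex,ey]*1000).round(1))
E
```

```text
rim corners [[ 0.5015  0.0507  0.05  ]
 [ 0.6026 -0.0287  0.05  ]] 0.1284568292806958
part [[ 0.4787  0.0107  0.035 ]
 [ 0.5687 -0.0605  0.035 ]
 [ 0.4764  0.0081  0.035 ]
 [ 0.5668 -0.0634  0.035 ]] 0.11477777931009633
corner [[-63.6 120.1]
 [ 64.9 120.4]] -38.15529528997446
part [[-56.7  74.6]
 [ 58.   74.5]
 [-57.   71.1]
 [ 58.3  71. ]] -38.36175685254682
0.011 0.07763642758508656 [[-38.4  57.2]
 [ 39.2  57.1]]
0.016 0.07611803168990748 [[-37.7  57.5]
 [ 38.5  57.4]]
0.022 0.07429595661569262 [[-36.7  57.9]
 [ 37.6  57.9]]
0.028 0.07247388154147767 [[-35.8  58.4]
 [ 36.7  58.3]]
0.033 0.0709554856462986 [[-35.   58.7]
 [ 35.9  58.7]]
blk [[-27.1  49.8]
 [ 30.7  49.7]]
```

The pile top reads about 25 mm, and the case fit agrees with the sizes given: centre (0.477,-0.083), x azimuth -38.3°. I go down to just above it, then feel for contact.

Emit:
{"method": "send_rows", "body": {
  "xyz": [
    [0, -1, 6],
    [0, -1, 14],
    [0, -1, 22],
    [0, -1, 30],
    [0, -1, 38],
    [0, -1, 44],
    [0, -1, 48],
    [0, -1, 50],
    [0, -1, 50],
    [0, -1, 50]
  ],
  "dr": [
    [0, 0, 0],
    [0, 0, 0],
    [0, 0, 0],
    [0, 0, 0],
    [0, 0, 0],
    [0, 0, 0],
    [0, 0, 0],
    [0, 0, 0],
    [0, 0, 0],
    [0, 0, 0]
  ]
}}

```text
time: 6.18
position: [0.4769, -0.0825, 0.0707]
tool_rot: [2.827, 1.369, 0.0]
ft_force: [0.6, 0.2, -2.3]
grip_width: 0.18
grip_force: 30.0
```

Emit:
{"method": "send_rows", "body": {
  "xyz": [
    [0, 0, 0.7],
    [0, 0, 1.4],
    [0, 0, 2.1],
    [0, 0, 2.8],
    [0, 0, 3.5],
    [0, 0, 4.2],
    [0, 0, 4.9],
    [0, 0, 5.6],
    [0, 0, 6.3],
    [0, 0, 7]
  ],
  "dr": [
    [0, 0, 0],
    [0, 0, 0],
    [0, 0, 0],
    [0, 0, 0],
    [0, 0, 0],
    [0, 0, 0],
    [0, 0, 0],
    [0, 0, 0],
    [0, 0, 0],
    [0, 0, 0]
  ]
}}

```text
time: 7.02
position: [0.4768, -0.0824, 0.067]
tool_rot: [-2.825, -1.367, 0.001]
ft_force: [-14.6, 1.4, 37.9]
grip_width: 0.181
grip_force: 30.0
```

Contact is at a TCP height of about 0.067, so the pile top is at about 33 mm (the maximum given). I back off the pressure, then let go.

Emit:
{"method": "send_rows", "body": {
  "xyz": [
    [0, 0, -0.8],
    [0, 0, -1.6],
    [0, 0, -2.4],
    [0, 0, -2.8],
    [0, 0, -2.8],
    [0, 0, -2.8],
    [0, 0, -2.8],
    [0, 0, -2.8],
    [0, 0, -2.8],
    [0, 0, -2.8]
  ],
  "dr": [
    [0, 0, 0],
    [0, 0, 0],
    [0, 0, 0],
    [0, 0, 0],
    [0, 0, 0],
    [0, 0, 0],
    [0, 0, 0],
    [0, 0, 0],
    [0, 0, 0],
    [0, 0, 0]
  ]
}}

```text
time: 7.85
position: [0.4768, -0.0824, 0.067]
tool_rot: [-2.827, -1.369, -0.0]
ft_force: [-4.2, 0.4, 9.1]
grip_width: 0.182
grip_force: 30.0
```

Emit:
{"method": "send_rows", "body": {
  "xyz": [
    [0, 0, -0.4],
    [0, 0, -0.8],
    [0, 0, -0.8],
    [0, 0, -0.8],
    [0, 0, -0.8],
    [0, 0, -0.8],
    [0, 0, -0.8],
    [0, 0, -0.8],
    [0, 0, -0.8],
    [0, 0, -0.8]
  ],
  "dr": [
    [0, 0, 0],
    [0, 0, 0],
    [0, 0, 0],
    [0, 0, 0],
    [0, 0, 0],
    [0, 0, 0],
    [0, 0, 0],
    [0, 0, 0],
    [0, 0, 0],
    [0, 0, 0]
  ]
}}

```text
time: 8.68
position: [0.4768, -0.0824, 0.0671]
tool_rot: [2.828, 1.369, 0.0]
ft_force: [-0.4, 0.7, 0.4]
grip_width: 0.182
grip_force: 30.0
```

Emit:
{"method": "send_rows", "body": {
  "xyz": [
    [0, 0, 0],
    [0, 0, 0],
    [0, 0, 0],
    [0, 0, 0],
    [0, 0, 0],
    [0, 0, 0],
    [0, 0, -5],
    [0, 0, -15],
    [0, 0, -30],
    [0, 0, -50]
  ],
  "dr": [
    [0, 0, 0],
    [0, 0, 0],
    [0, 0, 0],
    [0, 0, 0],
    [0, 0, 0],
    [0, 0, 0],
    [0, 0, 0],
    [0, 0, 0],
    [0, 0, 0],
    [0, 0, 0]
  ],
  "jaw": 34
}}

```text
time: 9.52
position: [0.476, -0.0825, 0.1176]
tool_rot: [-2.827, -1.368, 0.003]
ft_force: [0.1, 0.0, -0.3]
grip_width: 0.394
grip_force: 0.0
```

Emit:
{"method": "send_rows", "body": {
  "xyz": [
    [-4, 2, -20],
    [-10, 8, -40],
    [-16, 20, -60],
    [-20, 34, -80],
    [-20, 48, -95],
    [-20, 60, -103],
    [-20, 70, -105],
    [-20, 75, -105],
    [-20, 75, -105],
    [-20, 75, -105]
  ],
  "dr": [
    [0, 0, 0],
    [0, 0, 0],
    [0, 0, 0],
    [0, 0, 0],
    [0, 0, 0],
    [0, 0, 0],
    [0, 0, 0],
    [0, 0, 0],
    [0, 0, 0],
    [0, 0, 0]
  ],
  "jaw": 34
}}

```text
time: 10.35
position: [0.5224, -0.1444, 0.2212]
tool_rot: [-2.827, -1.368, 0.003]
ft_force: [-0.2, 0.7, -0.0]
grip_width: 0.392
grip_force: 0.0
```

```bash
python3 - <<'E'
from h import *
im,s=snap("wrist","w_4"); np.save("w4.npy",s,allow_pickle=True)
C=np.array([.477,-.083]);a=np.radians(-38.3);ex=np.array([np.cos(a),np.sin(a)])
P=C+ex*(.065+.123); print(P); plan(np.r_[P,.12],-38.3)
E
```

```text
[ 0.62453796 -0.19951846]
t 10.4 pos [ 0.5223 -0.1441  0.2212] F [-0.1  0.5  1.4] jaw 34.6 gf 0.0 q [-0.47  0.11  0.75  1.77 -0.08  1.29 -0.37]
shift [ 20.1 114.8 101. ] dr [-0.002  0.001 -0.   ]
```

View pics/w_4.png

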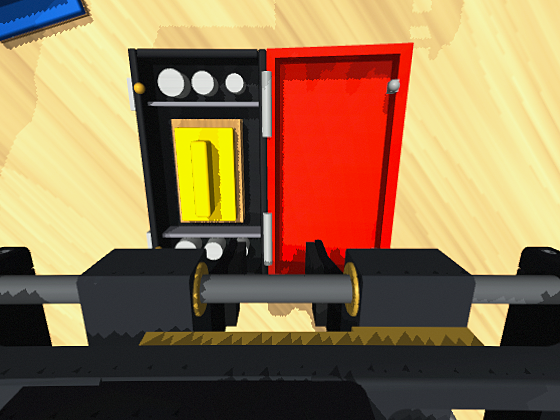

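Wrist view: the block (172–236, 127–223) lies on the pile (172–242, 119–225), flat and parallel. I check the centring by height-corrected numbers.

```bash
python3 - <<'E'
from h import *
s=np.load("w4.npy",allow_pickle=True).item(); im=cv2.imread("pics/w_4.png")[:,:,::-1]
C=np.array([.477,-.083]);a=np.radians(-38.3);ex=np.array([np.cos(a),np.sin(a)]);ey=np.array([-ex[1],ex[0]]);M=np.c_[ex,ey]
m=mask(im,*YEL); c=max(cv2.findContours(m,0,2)[0],key=cv2.contourArea)[:,0]
h=cv2.convexHull(c)[:,0]; q=cv2.approxPolyDP(h,4,True)[:,0]; print(q.tolist())
print("pad",((onz("wrist",q,.047,s)[:,:2]-C)@M*1000).round(1).tolist())
w=mask(im,(8,50,90),(20,200,255)); w[:, :150]=0;w[:,260:]=0;w[:110]=0;w[235:]=0
c2=cv2.convexHull(np.argwhere(cv2.morphologyEx(w|m*0,cv2.MORPH_OPEN,np.ones((3,3))))[:,::-1].astype(np.int32)); q2=cv2.approxPolyDP(c2,4,True)[:,0]; print(q2.tolist()); print("pile",((onz("wrist",q2,.033,s)[:,:2]-C)@M*1000).round(1).tolist())
# lid front wall edge: red extents at rim height at row 100,200
r=mask(im,(0,120,40),(8,255,255))
for v in (120,150,180,210): 
    u=np.where(r[v])[0]; u=u[(u>262)&(u<425)]; print(v,u.min(),u.max(),((onz("wrist",[[u.max(),v]],.05,s)[:,:2]-C)@M*1000).round(1), im[v,370:410,0].tolist()[::2])
E
```

```text
[[232, 128], [235, 220], [182, 220], [174, 128]]
pad [[29.8, 48.9], [29.1, -48.9], [-29.2, -48.9], [-28.8, 48.9]]
[[242, 219], [236, 221], [171, 119], [239, 119]]
pile [[35.2, -52.3], [28.2, -54.7], [-35.6, 57.7], [35.6, 57.7]]
120 272 403 [[200.2  56.2]] [249, 249, 249, 249, 249, 249, 249, 252, 211, 98, 104, 70, 255, 249, 249, 249, 249, 249, 247, 247]
150 267 400 [[200.6  26.9]] [249, 249, 249, 249, 249, 249, 255, 106, 101, 97, 251, 250, 249, 249, 249, 249, 247, 246, 244, 248]
180 267 397 [[200.9  -4. ]] [249, 249, 249, 249, 251, 191, 98, 103, 68, 255, 249, 249, 249, 249, 247, 247, 247, 247, 247, 246]
210 268 393 [[200.2 -36.7]] [249, 249, 249, 255, 106, 103, 97, 255, 250, 249, 249, 249, 247, 242, 242, 243, 243, 239, 239, 242]
```

The block is centred to within 1 mm and aligned. Now I go to the lid's front wall, case x about 191 mm, and pinch it from above.

Emit:
{"method": "send_rows", "body": {
  "xyz": [
    [4, 20, 0],
    [10, 50, 5],
    [16, 85, 20],
    [20, 108, 45],
    [20, 118, 75],
    [20, 118, 105],
    [20, 118, 130],
    [20, 118, 150],
    [20, 118, 163],
    [20, 118, 169]
  ],
  "dr": [
    [0, 0, 0],
    [0, 0, 0],
    [0, 0, 0],
    [0, 0, 0],
    [0, 0, 0],
    [0, 0, 0],
    [0, 0, 0],
    [0, 0, 0],
    [0, 0, 0],
    [0, 0, 0]
  ],
  "jaw": 40
}}

```text
time: 11.23
position: [0.6264, -0.2009, 0.0505]
tool_rot: [-2.825, -1.368, 0.005]
ft_force: [-0.5, 0.9, 0.3]
grip_width: 0.458
grip_force: 0.0
```

Emit:
{"method": "send_rows", "body": {
  "xyz": [
    [0, 0, 0],
    [0, 0, 0],
    [0, 0, 0],
    [0, 0, 0],
    [0, 0, 0],
    [0, 0, 0],
    [0, 0, 0],
    [0, 0, 0],
    [0, 0, 0],
    [0, 0, 0]
  ],
  "dr": [
    [0, 0, 0],
    [0, 0, 0],
    [0, 0, 0],
    [0, 0, 0],
    [0, 0, 0],
    [0, 0, 0],
    [0, 0, 0],
    [0, 0, 0],
    [0, 0, 0],
    [0, 0, 0]
  ],
  "jaw": 3,
  "grip_force": 25
}}

```text
time: 12.07
position: [0.6273, -0.201, 0.0524]
tool_rot: [-2.825, -1.369, 0.002]
ft_force: [-3.3, 3.8, -2.7]
grip_width: 0.145
grip_force: 23.9
```

```bash
cat > arc.py <<'E'
from h import *
C=np.array([.477,-.083]);a=np.radians(-38.3);ex=np.array([np.cos(a),np.sin(a),0]);ey=np.array([-ex[1],ex[0],0])
H=np.r_[C+.065*ex[:2],.05]
def arc(phis):
    "rows turning the present tool pose about the hinge by phi (deg, toward shut = from +x up to -x)"
    s=get_state(); R0=R.from_rotvec(s["tool_rot"]); d=s["position"]-H
    print("t",round(s["time"],2),"case xz mm",(s["position"]-H)@ex*1000,d[2]*1000,"F",s["ft_force"].round(1),"T",s["torque"].round(2),"jaw",round(s["grip_width"]*87,1),"q",s["joint_positions"].round(2))
    X=[];D=[]
    for p in phis:
        Q=R.from_rotvec(-ey*np.radians(p)); 
        X.append((R0.inv().apply(Q.apply(d)-d)*1000).round(1).tolist()); D.append((R0.inv()*Q*R0).as_rotvec().round(3).tolist())
    print(X);print(D)
E
python3 -c "
from arc import *
arc([1,3,6,9,12,15,18,21,23,24])"
```

```text
t 12.07 case xz mm 126.05086440712448 2.3803025779437976 F [-3.3  3.8 -2.7] T [ 0.41  0.47 -0.02] jaw 12.6 q [-0.24  0.57  0.69  1.64 -0.4   1.08 -0.11]
[[0.0, -0.1, -2.2], [0.0, -0.3, -6.6], [0.0, -1.0, -13.2], [0.0, -2.0, -19.7], [0.0, -3.3, -26.1], [0.0, -5.0, -32.5], [0.0, -7.0, -38.8], [0.0, -9.4, -45.0], [0.0, -11.1, -49.0], [0.0, -12.0, -51.0]]
[[-0.017, 0.0, -0.0], [-0.052, 0.0, -0.0], [-0.105, 0.0, -0.0], [-0.157, 0.0, -0.0], [-0.209, 0.0, -0.0], [-0.262, 0.0, -0.0], [-0.314, 0.0, -0.0], [-0.367, 0.0, -0.0], [-0.401, 0.0, -0.0], [-0.419, 0.0, -0.0]]
```

Emit:
{"method": "send_rows", "body": {
  "xyz": [
    [0, 0, -2.2],
    [0, -0.3, -6.6],
    [0, -1, -13],
    [0, -2, -19.7],
    [0, -3.3, -26],
    [0, -5, -32.5],
    [0, -7, -38.8],
    [0, -9.4, -45],
    [0, -11, -49],
    [0, -12, -51]
  ],
  "dr": [
    [-0.017, 0, 0],
    [-0.052, 0, 0],
    [-0.105, 0, 0],
    [-0.157, 0, 0],
    [-0.209, 0, 0],
    [-0.262, 0, 0],
    [-0.314, 0, 0],
    [-0.367, 0, 0],
    [-0.401, 0, 0],
    [-0.419, 0, 0]
  ],
  "grip_force": 35
}}

```text
time: 12.9
position: [0.618, -0.1937, 0.1035]
tool_rot: [2.477, 1.2, 0.257]
ft_force: [1.1, -0.0, -10.7]
grip_width: 0.137
grip_force: 34.4
```

```bash
python3 -c "
from arc import *
arc([1,3,6,10,14,18,22,26,29,30])"
```

```text
t 12.9 case xz mm 114.2358189012474 53.487774339140024 F [  1.1  -0.  -10.7] T [0.32 0.25 0.03] jaw 11.9 q [-0.66  0.27  0.91  1.99 -0.04  0.6  -0.44]
[[0.0, -0.1, -2.2], [0.0, -0.3, -6.6], [0.0, -0.9, -13.2], [0.0, -2.3, -21.9], [0.0, -4.3, -30.4], [0.0, -6.9, -38.9], [0.1, -10.0, -47.1], [0.1, -13.8, -55.1], [0.1, -16.9, -60.9], [0.1, -18.0, -62.8]]
[[-0.017, 0.0, -0.0], [-0.052, 0.0, -0.0], [-0.105, 0.0, -0.0], [-0.175, 0.0, -0.0], [-0.244, 0.0, -0.0], [-0.314, 0.0, -0.0], [-0.384, 0.0, -0.0], [-0.454, 0.0, -0.0], [-0.506, 0.0, -0.001], [-0.524, 0.0, -0.001]]
```

Emit:
{"method": "send_rows", "body": {
  "xyz": [
    [0, 0, -2.2],
    [0, -0.3, -6.6],
    [0, -0.9, -13.2],
    [0, -2.3, -21.9],
    [0, -4.3, -30.4],
    [0, -6, -36],
    [0, -7.5, -40.5],
    [0, -8.7, -43.7],
    [0, -8.7, -43.7],
    [0, -8.7, -43.7]
  ],
  "dr": [
    [-0.017, 0, 0],
    [-0.052, 0, 0],
    [-0.105, 0, 0],
    [-0.175, 0, 0],
    [-0.244, 0, 0],
    [-0.29, 0, 0],
    [-0.327, 0, 0],
    [-0.355, 0, 0],
    [-0.355, 0, 0],
    [-0.355, 0, 0]
  ]
}}

```text
time: 13.73
position: [0.5981, -0.1779, 0.1398]
tool_rot: [2.171, 1.052, 0.432]
ft_force: [0.8, 1.0, -7.2]
grip_width: 0.14
grip_force: 34.4
```

```bash
python3 -c "
from arc import *
arc([1,2,4,6,8,9,10])"
```

```text
t 13.73 case xz mm 88.79771604690575 89.79476993586057 F [ 0.8  1.  -7.2] T [ 0.6   0.85 -0.05] jaw 12.1 q [-1.19 -0.04  1.21  2.27  1.17  0.51 -1.6 ]
[[0.0, -0.1, -2.2], [0.0, -0.2, -4.4], [0.0, -0.5, -8.8], [0.0, -0.9, -13.2], [0.1, -1.6, -17.6], [0.1, -1.9, -19.7], [0.1, -2.3, -21.9]]
[[-0.017, 0.0, -0.0], [-0.035, 0.0, -0.0], [-0.07, 0.0, -0.0], [-0.105, 0.0, -0.0], [-0.14, 0.0, -0.0], [-0.157, 0.0, -0.0], [-0.175, 0.0, -0.001]]
```

Emit:
{"method": "send_rows", "body": {
  "xyz": [
    [0, -0.1, -2.2],
    [0, -0.2, -4.4],
    [0, -0.3, -6.6],
    [0, -0.5, -8.8],
    [0, -0.7, -11],
    [0, -0.9, -13.2],
    [0, -1.2, -15.4],
    [0, -1.6, -17.6],
    [0, -1.6, -17.6],
    [0, -1.6, -17.6]
  ],
  "dr": [
    [-0.017, 0, 0],
    [-0.035, 0, 0],
    [-0.052, 0, 0],
    [-0.07, 0, 0],
    [-0.087, 0, 0],
    [-0.105, 0, 0],
    [-0.122, 0, 0],
    [-0.14, 0, 0],
    [-0.14, 0, 0],
    [-0.14, 0, 0]
  ]
}}

```text
time: 14.57
position: [0.5879, -0.1698, 0.1511]
tool_rot: [2.049, 0.992, 0.488]
ft_force: [1.7, 1.5, -8.8]
grip_width: 0.143
grip_force: 34.3
```

```bash
python3 -c "
from arc import *
arc([1,2,4,6,8,9,10])"
```

```text
t 14.57 case xz mm 75.80977507356441 101.07741393281788 F [ 1.7  1.5 -8.8] T [1.22 1.29 0.46] jaw 12.5 q [-1.17 -0.1   1.09  2.37  1.54  0.63 -1.97]
[[0.0, -0.1, -2.2], [0.0, -0.2, -4.4], [0.0, -0.5, -8.8], [0.0, -0.9, -13.2], [0.0, -1.5, -17.6], [0.0, -1.9, -19.7], [0.0, -2.3, -21.9]]
[[-0.017, 0.0, -0.0], [-0.035, 0.0, -0.0], [-0.07, 0.0, -0.0], [-0.105, 0.0, -0.0], [-0.14, 0.0, -0.0], [-0.157, 0.0, -0.0], [-0.175, 0.0, -0.0]]
```

Emit:
{"method": "send_rows", "body": {
  "xyz": [
    [0, -0.1, -1.1],
    [0, -0.1, -2.2],
    [0, -0.1, -3.3],
    [0, -0.2, -4.4],
    [0, -0.3, -5.5],
    [0, -0.4, -6.6],
    [0, -0.5, -7.7],
    [0, -0.5, -8.8],
    [0, -0.5, -8.8],
    [0, -0.5, -8.8]
  ],
  "dr": [
    [-0.008, 0, 0],
    [-0.017, 0, 0],
    [-0.026, 0, 0],
    [-0.035, 0, 0],
    [-0.044, 0, 0],
    [-0.052, 0, 0],
    [-0.06, 0, 0],
    [-0.07, 0, 0],
    [-0.07, 0, 0],
    [-0.07, 0, 0]
  ]
}}

```text
time: 15.4
position: [0.5821, -0.1652, 0.1563]
tool_rot: [1.985, 0.962, 0.515]
ft_force: [2.6, 1.9, -10.2]
grip_width: 0.139
grip_force: 34.2
```

Emit:
{"method": "send_rows", "body": {
  "xyz": [
    [0, 0, 0],
    [0, 0, 0],
    [0, 0, 0],
    [0, 0, 0],
    [0, 0, 0],
    [0, 0, 0],
    [0, 0, -8],
    [0, 0, -18],
    [0, 0, -28],
    [0, 0, -36]
  ],
  "dr": [
    [0, 0, 0],
    [0, 0, 0],
    [0, 0, 0],
    [0, 0, 0],
    [0, 0, 0],
    [0, 0, 0],
    [0, 0, 0],
    [0, 0, 0],
    [0, 0, 0],
    [0, 0, 0]
  ],
  "jaw": 40
}}

```text
time: 16.23
position: [0.5585, -0.1473, 0.1774]
tool_rot: [1.984, 0.959, 0.515]
ft_force: [-0.3, 0.9, -0.5]
grip_width: 0.459
grip_force: 0.0
```

```bash
python3 - <<'E'
from arc import *
arc([1])
im,s=snap("side","s_5"); im2,s2=snap("wrist","w_5"); 
cv2.imwrite("pics/v5.png",np.hstack([cv2.resize(im[150:330,200:440,::-1],(400,300)),cv2.resize(im2[:,:,::-1],(400,300))]))
E
```

```text
t 16.23 case xz mm 38.780185059090144 127.4274163929412 F [-0.3  0.9 -0.5] T [0.51 0.9  0.07] jaw 40.0 q [-1.15 -0.26  0.92  2.44  1.6   0.86 -2.03]
[[-0.0, -0.7, -2.2]]
[[-0.017, 0.0, 0.0]]
```

View pics/v5.png

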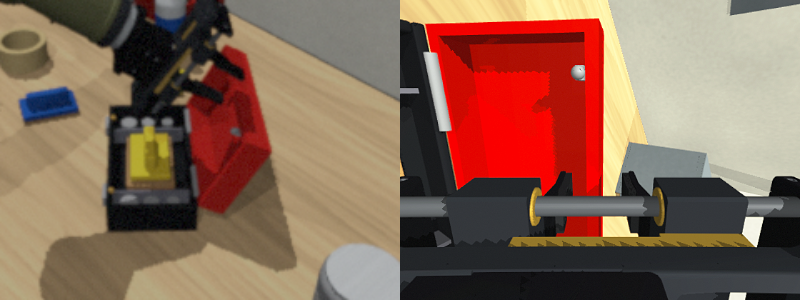

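The lid stands by itself at about 57° up from flat, which is 33° back from upright, and the block stays in place. Next I rise clear and straighten the tool.

```bash
python3 - <<'E'
from arc import *
P=H+.04*ex; P[2]=.29; plan(P,-38.3)
E
```

```text
t 16.33 pos [ 0.5589 -0.1467  0.1774] F [-0.4  0.4 -0.1] jaw 39.7 gf 0.0 q [-1.14 -0.26  0.92  2.44  1.6   0.86 -2.03]
shift [ -0.6  94.5 -61.3] dr [ 0.984 -0.002 -0.001]
```

Emit:
{"method": "send_rows", "body": {
  "xyz": [
    [0, 8, -6],
    [0, 18, -12],
    [0, 28, -18],
    [0, 40, -26],
    [0, 52, -34],
    [0, 64, -42],
    [0, 76, -50],
    [0, 86, -56],
    [0, 94, -61],
    [0, 94, -61]
  ],
  "dr": [
    [0, 0, 0],
    [0.05, 0, 0],
    [0.13, 0, 0],
    [0.23, 0, 0],
    [0.33, 0, 0],
    [0.43, 0, 0],
    [0.53, 0, 0],
    [0.63, 0, 0],
    [0.73, 0, 0],
    [0.83, 0, 0]
  ]
}}

```text
time: 17.17
position: [0.5618, -0.1491, 0.2932]
tool_rot: [2.7, 1.307, 0.111]
ft_force: [-1.0, -2.0, -2.0]
grip_width: 0.457
grip_force: 0.0
```

```bash
python3 - <<'E'
from arc import *
P=H+.16*ex; P[2]=.27; plan(P,-38.3)
E
```

```text
t 17.17 pos [ 0.5618 -0.1491  0.2932] F [-1. -2. -2.] jaw 39.8 gf 0.0 q [-0.87  0.04  1.08  1.7   0.03  1.28 -0.47]
shift [ -0.8 112.3  41.4] dr [ 0.158 -0.006 -0.001]
```

Emit:
{"method": "send_rows", "body": {
  "xyz": [
    [0, 25, 5],
    [0, 55, 15],
    [0, 85, 28],
    [0, 106, 42],
    [0, 108, 68],
    [0, 104, 98],
    [0, 100, 126],
    [0, 96, 150],
    [0, 92, 170],
    [0, 90, 182]
  ],
  "dr": [
    [0.04, 0, 0],
    [0.1, 0, 0],
    [0.158, 0, 0],
    [0.158, 0, 0],
    [0.158, 0, 0],
    [0.158, 0, 0],
    [0.158, 0, 0],
    [0.158, 0, 0],
    [0.158, 0, 0],
    [0.158, 0, 0]
  ],
  "jaw": 0,
  "grip_force": 30
}}

```text
time: 18.0
position: [0.6501, -0.221, 0.1194]
tool_rot: [-2.826, -1.367, 0.01]
ft_force: [-0.5, 0.5, 0.5]
grip_width: 0.008
grip_force: 0.0
```

```bash
cat > push.py <<'E'
from arc import *
import sys
def lidpt(x,z,t):
    t=np.radians(t); c,s=np.cos(t),np.sin(t); return H+ex*(x*c+z*s)/1000+np.array([0,0,1])*(-x*s+z*c)/1000
s=get_state(); R0=R.from_rotvec(s["tool_rot"]); d=s["position"]-H
print("t",round(s["time"],2),"rel",(d@ex*1000).round(1),(d@ey*1000).round(1),(d[2]*1000).round(1),"F",s["ft_force"].round(1),"q",s["joint_positions"].round(2))
plan(s["position"],-38.3)
for t in map(float,sys.argv[3:]):
    P=lidpt(float(sys.argv[1]),float(sys.argv[2]),t); print(t,(R0.inv().apply(P-s["position"])*1000).round(0).tolist(), round(P[2],3))
E
python3 push.py -118 57 120 115 110 105 100 95 90 85 80 75 70 65 60
```

```text
t 18.0 rel 156.4 -1.0 69.4 F [-0.5  0.5  0.5] q [-0.36  0.65  0.95  1.51 -0.54  1.27 -0.02]
t 18.0 pos [ 0.6501 -0.221   0.1194] F [-0.5  0.5  0.5] jaw 0.7 gf 0.0 q [-0.36  0.65  0.95  1.51 -0.54  1.27 -0.02]
shift [0. 0. 0.] dr [-0.005  0.004 -0.001]
120.0 [1.0, -48.0, -4.0] 0.124
115.0 [1.0, -55.0, -13.0] 0.133
110.0 [1.0, -63.0, -22.0] 0.141
105.0 [1.0, -71.0, -29.0] 0.149
100.0 [1.0, -80.0, -36.0] 0.156
95.0 [1.0, -90.0, -43.0] 0.163
90.0 [1.0, -100.0, -48.0] 0.168
85.0 [1.0, -110.0, -53.0] 0.173
80.0 [1.0, -121.0, -56.0] 0.176
75.0 [1.0, -132.0, -59.0] 0.179
70.0 [1.0, -144.0, -60.0] 0.18
65.0 [1.0, -155.0, -61.0] 0.181
60.0 [1.0, -166.0, -60.0] 0.181
```

Emit:
{"method": "send_rows", "body": {
  "xyz": [
    [1, -15, -8],
    [1, -30, -10],
    [1, -42, -12],
    [1, -50, -14],
    [1, -55, -16],
    [1, -63, -22],
    [1, -71, -29],
    [1, -80, -36],
    [1, -90, -43],
    [1, -100, -48]
  ],
  "dr": [
    [0, 0, 0],
    [0, 0, 0],
    [0, 0, 0],
    [0, 0, 0],
    [0, 0, 0],
    [0, 0, 0],
    [0, 0, 0],
    [0, 0, 0],
    [0, 0, 0],
    [0, 0, 0]
  ]
}}

```text
time: 18.83
position: [0.5739, -0.1588, 0.1727]
tool_rot: [2.828, 1.367, 0.0]
ft_force: [1.2, -1.7, -0.7]
grip_width: 0.003
grip_force: 1.3
```

```bash
python3 push.py -118 57 85 80 75 70 65 60 55 50 45 40 35 30
```

```text
t 18.83 rel 58.0 0.5 122.7 F [ 1.2 -1.7 -0.7] q [-0.64  0.4   1.08  1.71 -0.37  1.25 -0.14]
t 18.83 pos [ 0.5739 -0.1588  0.1727] F [ 1.2 -1.7 -0.7] jaw 0.3 gf 1.3 q [-0.64  0.4   1.08  1.71 -0.37  1.25 -0.14]
shift [0. 0. 0.] dr [ 0.001  0.    -0.002]
85.0 [-1.0, -12.0, 0.0] 0.173
80.0 [-1.0, -22.0, -3.0] 0.176
75.0 [-1.0, -34.0, -6.0] 0.179
70.0 [-1.0, -45.0, -8.0] 0.18
65.0 [-1.0, -56.0, -8.0] 0.181
60.0 [-1.0, -68.0, -8.0] 0.181
55.0 [-1.0, -79.0, -7.0] 0.179
50.0 [-1.0, -90.0, -4.0] 0.177
45.0 [-1.0, -101.0, -1.0] 0.174
40.0 [-1.0, -112.0, 3.0] 0.17
35.0 [-1.0, -122.0, 8.0] 0.164
30.0 [-1.0, -132.0, 14.0] 0.158
```

Emit:
{"method": "send_rows", "body": {
  "xyz": [
    [0, -12, 0],
    [0, -22, -3],
    [0, -34, -6],
    [0, -45, -8],
    [0, -56, -8],
    [0, -68, -8],
    [0, -79, -7],
    [0, -90, -4],
    [0, -101, -1],
    [0, -112, 3]
  ],
  "dr": [
    [0, 0, 0],
    [0, 0, 0],
    [0, 0, 0],
    [0, 0, 0],
    [0, 0, 0],
    [0, 0, 0],
    [0, 0, 0],
    [0, 0, 0],
    [0, 0, 0],
    [0, 0, 0]
  ]
}}

```text
time: 19.67
position: [0.486, -0.0892, 0.1691]
tool_rot: [-2.828, -1.367, -0.0]
ft_force: [1.8, -1.5, 0.8]
grip_width: 0.004
grip_force: 0.9
```

```bash
python3 push.py -116 57 35 30 25 20 15 12 9 6 4 2 0; python3 - <<'E'
from h import *
im,s=snap("side","s_6"); cv2.imwrite("pics/v6.png",cv2.resize(im[130:330,180:440,::-1],None,fx=2,fy=2))
E
```

```text
t 19.67 rel -54.0 0.7 119.1 F [ 1.8 -1.5  0.8] q [-1.    0.03  1.16  1.95 -0.03  1.18 -0.49]
t 19.67 pos [ 0.486  -0.0892  0.1691] F [ 1.8 -1.5  0.8] jaw 0.4 gf 0.9 q [-1.    0.03  1.16  1.95 -0.03  1.18 -0.49]
shift [0. 0. 0.] dr [-0.    -0.    -0.002]
35.0 [-1.0, -8.0, 6.0] 0.163
30.0 [-1.0, -18.0, 12.0] 0.157
25.0 [-1.0, -27.0, 18.0] 0.151
20.0 [-1.0, -35.0, 26.0] 0.143
15.0 [-1.0, -43.0, 34.0] 0.135
12.0 [-1.0, -48.0, 39.0] 0.13
9.0 [-1.0, -52.0, 45.0] 0.124
6.0 [-1.0, -55.0, 50.0] 0.119
4.0 [-1.0, -58.0, 54.0] 0.115
2.0 [-1.0, -60.0, 58.0] 0.111
0.0 [-1.0, -62.0, 62.0] 0.107
```

View pics/v6.png

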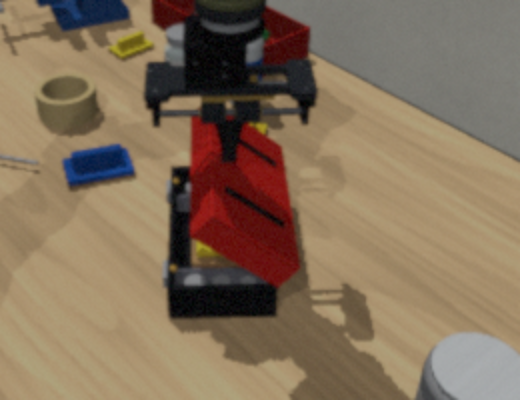

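The side view shows the lid at about 40° with the fingertips on its outer face, and the block still inside. I continue down to just above the catches.

Emit:
{"method": "send_rows", "body": {
  "xyz": [
    [0, -8, 6],
    [0, -18, 12],
    [0, -27, 18],
    [0, -35, 26],
    [0, -43, 34],
    [0, -48, 39],
    [0, -52, 45],
    [0, -54, 48],
    [0, -55, 50],
    [0, -55, 50]
  ],
  "dr": [
    [0, 0, 0],
    [0, 0, 0],
    [0, 0, 0],
    [0, 0, 0],
    [0, 0, 0],
    [0, 0, 0],
    [0, 0, 0],
    [0, 0, 0],
    [0, 0, 0],
    [0, 0, 0]
  ]
}}

```text
time: 20.55
position: [0.4424, -0.0545, 0.1184]
tool_rot: [-2.826, -1.368, 0.003]
ft_force: [-1.2, 0.0, 0.9]
grip_width: 0.009
grip_force: 0.3
```

Emit:
{"method": "send_rows", "body": {
  "xyz": [
    [0, -1, 2],
    [0, -2, 4],
    [0, -3, 6],
    [0, -3, 8],
    [0, -3, 9],
    [0, -3, 10],
    [0, -3, 11],
    [0, -3, 12],
    [0, -3, 12],
    [0, -3, 12]
  ],
  "dr": [
    [0, 0, 0],
    [0, 0, 0],
    [0, 0, 0],
    [0, 0, 0],
    [0, 0, 0],
    [0, 0, 0],
    [0, 0, 0],
    [0, 0, 0],
    [0, 0, 0],
    [0, 0, 0]
  ]
}}

```text
time: 21.38
position: [0.4404, -0.0526, 0.1072]
tool_rot: [-2.826, -1.368, 0.003]
ft_force: [-4.6, 0.8, 10.9]
grip_width: 0.009
grip_force: 5.7
```

```bash
python3 push.py -115 57 0
```

```text
t 21.38 rel -112.6 1.2 57.2 F [-4.6  0.8 10.9] q [-1.05 -0.07  1.1   2.13  0.07  1.05 -0.65]
t 21.38 pos [ 0.4404 -0.0526  0.1072] F [-4.6  0.8 10.9] jaw 0.8 gf 5.7 q [-1.05 -0.07  1.1   2.13  0.07  1.05 -0.65]
shift [0. 0. 0.] dr [-0.003  0.001 -0.001]
0.0 [-1.0, -2.0, 0.0] 0.107
```

Emit:
{"method": "send_rows", "body": {
  "xyz": [
    [0, 0, 0.3],
    [0, 0, 0.6],
    [0, 0, 0.9],
    [0, 0, 1.2],
    [0, 0, 1.5],
    [0, 0, 1.8],
    [0, 0, 1.8],
    [0, 0, 1.8],
    [0, 0, 1.8],
    [0, 0, 1.8]
  ],
  "dr": [
    [0, 0, 0],
    [0, 0, 0],
    [0, 0, 0],
    [0, 0, 0],
    [0, 0, 0],
    [0, 0, 0],
    [0, 0, 0],
    [0, 0, 0],
    [0, 0, 0],
    [0, 0, 0]
  ]
}}

```text
time: 22.22
position: [0.4405, -0.0525, 0.107]
tool_rot: [-2.825, -1.367, 0.004]
ft_force: [-10.7, 1.1, 29.8]
grip_width: 0.002
grip_force: 14.9
```

An extra 19 N moved it only 0.2 mm with the tip at 90 mm, so the lid is shut. I retreat and verify.

Emit:
{"method": "send_rows", "body": {
  "xyz": [
    [0, 0, -2],
    [0, 0, -5],
    [0, 0, -12],
    [0, 0, -25],
    [10, 10, -45],
    [20, 20, -70],
    [30, 40, -95],
    [40, 60, -115],
    [50, 75, -125],
    [50, 80, -125]
  ],
  "dr": [
    [0, 0, 0],
    [0, 0, 0],
    [0, 0, 0],
    [0, 0, 0],
    [0, 0, 0],
    [0, 0, 0],
    [0, 0, 0],
    [0, 0, 0],
    [0, 0, 0],
    [0, 0, 0]
  ]
}}

```text
time: 23.05
position: [0.5382, -0.0624, 0.2319]
tool_rot: [2.824, 1.37, 0.004]
ft_force: [0.1, 0.5, -0.5]
grip_width: 0.001
grip_force: 0.0
```

```bash
python3 - <<'E'
from arc import *
im,s=snap("side","s_7"); print(s["time"],s["ft_force"].round(1),s["position"])
cv2.imwrite("pics/v7.png",cv2.resize(im[170:310,220:400,::-1],None,fx=4,fy=4,interpolation=2))
E
```

```text
23.05 [ 0.1  0.5 -0.5] [ 0.53820839 -0.06244967  0.23190606]
```

View pics/v7.png

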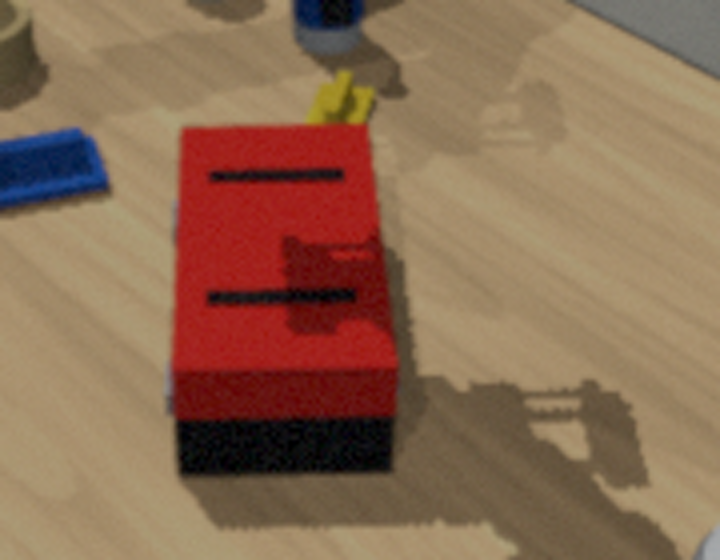

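The lid lies shut. Its edge meets the black half in a straight, parallel line from (178,418) to (395,416), with no gap. The arm is clear, so I hand in.

```bash
python3 -c "
from bench import *
print(close_job())"
```

```text
the job is handed in; nothing more can be done
None
```

The job is handed in at 23 s: the block is centred on the boards, and the lid stood by itself about 33° back from upright. I then pushed it over from behind with closed fingers, rather than pinching it again, and pressed it shut; the last picture shows no gap on the sides in view.

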